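# Set an injection pump's sprocket to its timing mark

### The job

The injection pump on the tilted stand has to be set to its timing mark before the sprocket is locked. With your fingertips, push the sprocket round by its spokes, one spoke after another through the gap above the clear guard, steadily and clockwise as seen from the robot, until the yellow mark on the rim stands straight up under the red pointer; then take your hand clear. Grip nothing and leave the bin, the injector and the spanner where they are.

Things in the scene. Friction and masses are not known exactly. Their poses are not given: they have to be found in the camera images.
- stand: Fixed pump stand, base plate 290 x 230 x 16 mm (x -50 to +240), pump behind the sprocket. Origin on the bench straight below the hub. Its axes at yaw 0: x away from robot, y left, z up. The sprocket faces -x and leans back 35 deg: outward axis (-0.819, 0, 0.574), in-plane up (0.574, 0, 0.819), both in the stand's axes.
- hub (a point): Centre of the sprocket, in the plane of the rim's front face; fixed, 180 mm above the bench; axes as the stand's. The nut stands 8 mm out in front.
- sprocket (a joint): Turn in rad, counted through: 0 = yellow mark straight up at the pointer; grows clockwise as seen from the robot (top goes to the stand's -y). Starts between -4.9 and -2.3 and must come up to 0; going round the other way to -6.28 does not count. The pump drags with 0.35 N m (6.5 N at 54 mm radius), has no spring, and stays where it is left.
- spokes (a point): The five steel spokes, 72 deg apart, turning with the sprocket. Origin at the hub; x along the axis to the rear, z along the spoke that points to the yellow mark. Each is 12 mm wide and lies 4 to 16 mm behind the rim's front face, from the hub (radius 26 mm) to the rim (inner radius 84, outer 100, 28 mm wide). Gaps are open through; the pump's plate lies 52 mm behind the front face.
- timing_mark (a point): Middle of the yellow mark on the rim's front face, 90.5 mm from the hub centre, in line with one spoke; the paint is 14 mm wide and runs over one tooth to the back and onto the end of that spoke.
- bin: Loose lime-green parts bin 120 x 85 x 50 mm, origin under its centre. Leave it.
- injector: Loose steel injector body standing upright, 42 mm across, 130 mm tall, origin under its centre. Leave it.
- spanner: Loose spanner lying flat, 160 mm long, origin at its underside. Leave it.
- guard_edge (a point): Middle of the top edge (black trim) of the fixed clear guard over the sprocket's lower part; axes as the stand's. The edge is straight and level, 230 mm long, 20 mm above the hub centre measured in the sprocket's plane; the guard's front is 16 mm in front of the rim's front face. Above this edge the sprocket is open from the front.
- pointer (a point): Tip of the fixed red pointer over the rim at the very top: 104.5 mm from the hub centre in the in-plane up direction, 8 mm behind the rim's front face; axes as the stand's.

How it is judged:
On the way:
1. the fingers push the sprocket by a spoke, with the mark still short of the top ((contact force between the fingers and sprocket_c0 above 0.5 N or contact force between the fingers and sprocket_c1 above 0.5 N or contact force between the fingers and sprocket_c2 above 0.5 N or contact force between the fingers and sprocket_c3 above 0.5 N or contact force between the fingers and sprocket_c4 above 0.5 N) and value of joint sprocket below -0.3 rad), for 0.03 s.
At the end, for the whole second after the job is handed in: The sprocket, brought round clockwise, rests with the yellow mark within 4 deg (0.07 rad) of straight up, and the bin, injector and spanner are within 20 mm of where they were (value of joint sprocket between -0.07 and 0.07 rad and not (velocity of joint sprocket above 0.05 rad/s) and velocity of joint sprocket above -0.05 rad/s and distance of each of bin, injector, spanner from where it was at the start of the episode below 0.02 m); the robot touches nothing.
It fails at once if the sprocket is flung round (faster than 3 rad/s) instead of pushed steadily (velocity of joint sprocket above 3 rad/s).
It fails at once if the pump is turned backwards (faster than 0.5 rad/s anticlockwise) (velocity of joint sprocket below -0.5 rad/s).
It fails at once if a spoke is gripped (over 34 N from the fingers while the sprocket stands still) instead of pushed ((contact force between the fingers and sprocket_c0 above 34 N or contact force between the fingers and sprocket_c1 above 34 N or contact force between the fingers and sprocket_c2 above 34 N or contact force between the fingers and sprocket_c3 above 34 N or contact force between the fingers and sprocket_c4 above 34 N) and velocity of joint sprocket between -0.15 and 0.15 rad/s).
It fails at once if the bin, injector or spanner is shifted or lifted by 20 mm (distance of any of bin, injector, spanner from where it was at the start of the episode above 0.02 m).
It fails at once if the injector is tipped (angle between injector's own z axis and vertical above 0.35 rad).
It also fails if it takes over 72 s, if anything falls off the work surface, if the arm or the gripper's body presses on something with over 40 N, if the wrist force passes 120 N, or if a joint passes its speed limit or range.

### The arm

A 7-joint arm with a two-finger parallel gripper is mounted at the origin on the work surface. World frame = base frame: x ahead of the robot, y to its left, z up, the work surface at z = 0. Lengths are in m, angles in rad, forces in N, time in s.
With the tool pointing down it reaches from about 0.4 to 0.85 m from the base axis. Payload 10.4 kg.
Tool frame: the origin (TCP) lies on the centre line of the jaws, within the pads' length; the fingertips stand 22 mm ahead of it and the grasp point (between the pads) lies 3 mm ahead of it; z points along the fingers, y is the line along which they close (so a half turn about z gives the same grasp; the last joint's range is limited). The gripper opens to 87 mm and grips with 3 to 60 N. Pads are 19 mm wide; open, the fingers measure 117 mm over their backs; the gripper's body (75 mm by 190 mm) begins 51 mm behind the grasp point.
Start: joints at [1.145, 0.332, -0.065, 1.46, 0.022, 1.35, -0.088], TCP at [0.245, -0.575, 0.223] pointing down, gripper open.
Joint ranges: [-2.6, 2.6], [-0.5, 2.12], [-1.47, 1.34], [0.16, 2.42], [-1.27, 4.41], [0.06, 2.06], [-2.6, 2.6]. Speed limits (rad/s): [2.22, 2.22, 2.79, 2.79, 3.14, 3.14, 3.14].

### API

Orientations are given as a unit quaternion [x, y, z, w].
In Python, from bench import r, optics, telemetry gives the robot as it stands (r), with the cameras (optics) and the readings (telemetry).
- The arm moves only by the tool jog_arm, called after "Request:" by a JSON object that holds its "fn" and its "kwargs", one argument or row to a line. Schema: {"type":"object","properties":{"rows":{"type":"array","items":{"type":"object","properties":{"pos":{"type":"array","items":{"type":"number"},"minItems":3,"maxItems":3},"rz":{"type":"number"},"jaw":{"type":"number"}},"additionalProperties":false,"required":["jaw"]},"minItems":1,"maxItems":12},"squeeze":{"type":"number"},"only":{"type":"string"},"quiet":{"type":"boolean"},"lines":{"type":"string"}},"required":["rows"],"additionalProperties":false}. rows is a list of rows, 1 to 12 of them, each an object with the fields pos (a list: dx, dy, dz in a scale on which 1.0 is 0.6 m), rz (a turn about the tool's z in a scale on which 1.0 is 2 pi rad), jaw (the finger opening in m); a field left out counts as zero (the opening has to be given); each row is the pose to reach, as a shift and turn from the pose commanded when the call began, along the tool's axes at that moment; what a row does not reach only later rows make up. A row lasts 1/10 s, in which the tool goes at most 0.05 m and 0.15 rad, less where a joint would pass 70% of its speed; a pose out of reach is approached as far as the arm can. The fingers move at their own pace and stop on an object; squeeze is the grip in N (left out, the last holds). Time passes only in rows, so rows that do not move let the fingers close. The tool returns the time, the measured TCP pose, the force, the opening and the grip force at its end. only (a regular expression) keeps the lines of the reply that match it, lines (a string "A,B") keeps lines A to B, and quiet returns only ok. Shift and turn numbers lie between -1 and 1, and a call with a number outside is refused. Input that does not fit is refused with a message, and nothing moves.
- telemetry.read_state(): the state, without advancing time (a new reading comes with each control period).
- optics.camera(name): name is "scene" or "top" or "wrist"; returns a dict with "img" (384x512x3 uint8, red, green, blue), "fx", "fy", "cx", "cy" (pixels), "pose" (4x4, takes a point from camera to world coordinates). Camera axes: x right, y down, z forward; pixel columns grow to the right and rows downward; lengths in m; the calibration is good to about 2 mm. A picture is of the moment at which its call begins. There is no depth.
- r.close_job(): hands the job in; it is judged then, once.
The state is a dict: "time": time; "joint_positions": joint angles; "joint_vel": joint speeds; "joint_torque": joint torques, N m; "ee_pos": TCP position; "eef_rot": TCP orientation; "ft_force": force on the tool from outside, world axes, zero at the start; "torque": the same for the moment, N m; "width": finger opening in m; "grip_force": force on a finger pad.
Only numpy, scipy, OpenCV 4.12 (cv2) and the standard library are available. Lean on these libraries where they do the work, as an engineer would, in place of code of your own. Each camera call takes 0.05 s, during which the arm holds its last target. There are 200 camera calls.

## Working session

There is one attempt and no reset: what is moved stays moved. The work goes in short steps, Python scripts to look and compute and a tool call to move; the robot and the scene stay as the last step left them, time stands still between calls to the robot, and variables do not carry over. Pictures are saved under pics/ and viewed, at most 10 in all, crops included, and the job is handed in when it is done.

```bash
ls; mkdir -p pics; cat > h.py <<'E'
import numpy as np,cv2
from bench import r, optics, telemetry
from scipy.spatial.transform import Rotation as R
E
python3 - <<'E'
from h import *
for n in("scene","top"):
    c=optics.camera(n); np.savez(f"pics/{n}0.npz",**c); cv2.imwrite(f"pics/{n}0.png",c["img"][:,:,::-1]); print(n,c["fx"],c["cx"],c["cy"],np.round(c["pose"],3).tolist())
a=cv2.imread("pics/scene0.png");b=cv2.imread("pics/top0.png")
print(telemetry.read_state())
E
```

```text
bench.py
pics
scene 497.34604674995325 253.42798903897526 185.38759174325324 [[-0.311, 0.812, -0.494, 1.227], [0.95, 0.264, -0.165, 0.185], [-0.004, -0.521, -0.854, 1.397], [0.0, 0.0, 0.0, 1.0]]
top 399.50429747090124 257.12455153214154 193.80164445394252 [[0.007, -0.996, 0.091, 0.423], [-1.0, -0.01, -0.028, -0.029], [0.029, -0.091, -0.995, 1.163], [0.0, 0.0, 0.0, 1.0]]
{'time': 0.1, 'joint_positions': array([ 1.14540839,  0.33283171, -0.06470451,  1.46087202,  0.02161816,
        1.34988064, -0.0885049 ]), 'joint_vel': array([-0.00138426, -0.00098161, -0.00087   , -0.00303598,  0.00128023,
       -0.00029166,  0.00076141]), 'joint_torque': array([ 2.59836816e-03, -6.24542928e+01,  2.56093912e-02, -3.90719748e+01,
       -6.11104793e-02,  3.65516287e-02,  1.09815012e-04]), 'ee_pos': array([ 0.24484815, -0.57466602,  0.22271211]), 'eef_rot': array([ 9.79786193e-01,  2.00046485e-01, -1.65649549e-04, -6.26258427e-04]), 'ft_force': array([ 0.09362035, -0.3367604 , -0.31537987]), 'torque': array([ 0.00625791,  0.02177842, -0.01726158]), 'grip_force': 0.0, 'width': 0.08688584503083284}
```

View pics/scene0.png

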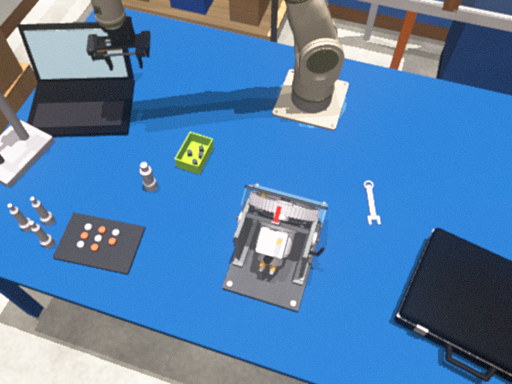

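View pics/top0.png

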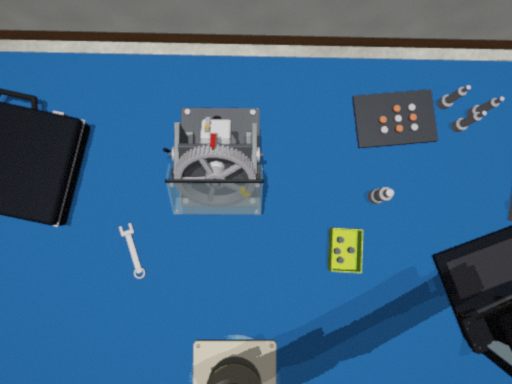

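The scene view shows the stand from behind (pointer at about 278,212). The top view shows the sprocket with its pointer at (213,140), guard trim from (166,181) to (263,181), and the yellow mark low right at (243,191). I'll enlarge the top view.

```bash
python3 - <<'E'
from h import *
b=cv2.imread("pics/top0.png")[95:225,155:275];a=cv2.imread("pics/scene0.png")[175:315,215:335]
o=np.zeros((600,800,3),np.uint8)
b=cv2.resize(b,None,fx=4,fy=4,interpolation=2);a=cv2.resize(a,None,fx=2.6,fy=2.6,interpolation=2)
o[:520,:480]=b;o[:a.shape[0],485:485+a.shape[1]]=a
cv2.imwrite("pics/z1.png",o)
E
```

```text
(no output)
```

View pics/z1.png

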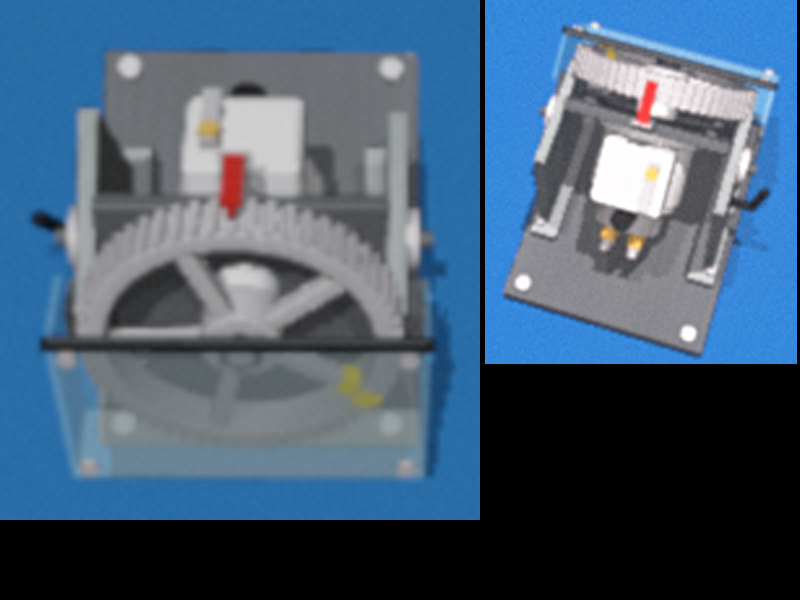

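The crop shows, in top pixels, the pointer tip at (213,149.2), trim ends at (165.5,181) and (263.3,181.2), and the yellow mark at about (243,190). In the scene view the tip is at (278.1,206.5) and the trim ends are at (245,186.5) and (326.9,208.1).

```bash
cat >> h.py <<'E'
def ray(c,u,v):
    d=np.array([(u-c["cx"])/c["fx"],(v-c["cy"])/c["fy"],1]);T=np.array(c["pose"]);d=T[:3,:3]@d
    return T[:3,3],d/np.linalg.norm(d)
def tri(*rs):
    A=sum(np.eye(3)-np.outer(d,d) for o,d in rs);b=sum((np.eye(3)-np.outer(d,d))@o for o,d in rs)
    p=np.linalg.solve(A,b);return p,[np.linalg.norm(np.cross(p-o,d)) for o,d in rs]
def onplane(rr,p0,n):
    o,d=rr;return o+d*((p0-o)@n)/(d@n)
def proj(c,p):
    T=np.array(c["pose"]);q=T[:3,:3].T@(np.array(p)-T[:3,3]);return np.array([c["cx"]+c["fx"]*q[0]/q[2],c["cy"]+c["fy"]*q[1]/q[2]])
E
python3 - <<'E'
from h import *
t=dict(np.load("pics/top0.npz"));s=dict(np.load("pics/scene0.npz"))
P=[]
for a,b in(((213,149.2),(278.1,206.5)),((165.5,181),(326.9,208.1)),((263.3,181.2),(245,186.5))):
    p,e=tri(ray(t,*a),ray(s,*b));P.append(p);print(np.round(p,4),np.round(e,4))
z=np.array([0,0,1.])
for u in((105,52),(416,52),(102,443),(418,443)):
    print("plate",np.round(onplane(ray(t,155+u[0]/4,95+u[1]/4),z*.016,z),4))
d=P[1]-P[2];print(np.linalg.norm(d)); 
for yaw in(np.arctan2(-d[0],d[1]),):
    print("yaw",yaw);c,sn=np.cos(yaw),np.sin(yaw);M=np.array([[c,-sn,0],[sn,c,0],[0,0,1]])
    O=M@[-.819,0,.574];U=M@[.574,0,.819]
    h1=P[0]-.1045*U+.008*O;h2=(P[1]+P[2])/2-.02*U-.016*O
    print("hub",h1,h2);h=(h1+h2)/2
    m=onplane(ray(t,155+360/4,95+390/4),h,O)-h
    L=M@[0,1,0]
    print("mark",m@U,m@L,np.linalg.norm(m),np.arctan2(-m@L,m@U)-2*np.pi)
E
```

```text
[0.6081 0.0471 0.2558] [0.0012 0.0012]
[0.54   0.1672 0.1968] [0.0006 0.0006]
[ 0.5424 -0.0697  0.1946] [0.0007 0.0007]
plate [0.7776 0.1633 0.016 ]
plate [ 0.7813 -0.0642  0.016 ]
plate [0.4913 0.1585 0.016 ]
plate [ 0.4933 -0.0676  0.016 ]
0.2369357147780833
yaw 0.009856232834045669
hub [0.54154477 0.04648943 0.17484292] [0.54282892 0.04875415 0.1701304 ]
mark -0.04063700514179354 -0.07325201257475665 0.08376653420127739 -4.205901542853015
```

The rows are not in the units I measure in: shifts go in shares of 0.6 m and turns go in shares of 2 pi rad. I convert before sending: -0.2 m / 0.6 = -0.3333, -0.15 m / 0.6 = -0.25, 0.4 rad / 6.2832 = 0.0637.

Request:
{"fn": "jog_arm", "kwargs": {
  "rows": [
    {"pos": [0, 0, -0.0833], "rz": 0.0159, "jaw": 0},
    {"pos": [0, 0, -0.1667], "rz": 0.0318, "jaw": 0},
    {"pos": [0, 0, -0.25], "rz": 0.0477, "jaw": 0},
    {"pos": [0, 0, -0.3333], "rz": 0.0637, "jaw": 0},
    {"pos": [0, 0, -0.3333], "rz": 0.0637, "jaw": 0},
    {"pos": [0, 0, -0.3333], "rz": 0.0637, "jaw": 0}
  ],
  "squeeze": 5
}}

```text
time: 0.7
ee_pos: [0.2452, -0.5753, 0.4242]
eef_rot: [1.0, 0.002, 0.0, 0.001]
ft_force: [-0.1, -0.1, -1.4]
width: 0.0468
grip_force: 0.0
```

```bash
python3 -c "
from h import *
print(R.from_quat(telemetry.read_state()['eef_rot']).as_matrix().round(3))"
```

```text
[[ 1.     0.003  0.001]
 [ 0.003 -1.    -0.002]
 [ 0.001  0.002 -1.   ]]
```

Scaled: -0.52 m / 0.6 = -0.8667, -0.47 m / 0.6 = -0.7833.

Request:
{"fn": "jog_arm", "kwargs": {
  "rows": [
    {"pos": [0.0667, -0.05, 0], "jaw": 0},
    {"pos": [0.1167, -0.1167, 0], "jaw": 0},
    {"pos": [0.1667, -0.1833, 0], "jaw": 0},
    {"pos": [0.2167, -0.25, 0], "jaw": 0},
    {"pos": [0.2667, -0.3167, 0], "jaw": 0},
    {"pos": [0.3, -0.3833, 0], "jaw": 0},
    {"pos": [0.3333, -0.4583, 0], "jaw": 0},
    {"pos": [0.3333, -0.5333, 0], "jaw": 0},
    {"pos": [0.3333, -0.6167, 0], "jaw": 0},
    {"pos": [0.3333, -0.7, 0], "jaw": 0},
    {"pos": [0.3333, -0.7833, 0], "jaw": 0},
    {"pos": [0.3333, -0.8667, 0], "jaw": 0}
  ]
}}

```text
time: 1.9
ee_pos: [0.4426, -0.0524, 0.4218]
eef_rot: [1.0, 0.002, -0.001, 0.0]
ft_force: [1.9, -0.3, 0.6]
width: 0.0006
grip_force: 0.0
```

Request:
{"fn": "jog_arm", "kwargs": {
  "rows": [
    {"pos": [0, -0.0833, 0], "jaw": 0},
    {"pos": [0, -0.1667, 0], "jaw": 0},
    {"pos": [0, -0.1667, 0], "jaw": 0},
    {"pos": [0, -0.1667, 0], "jaw": 0},
    {"pos": [0, -0.1667, 0], "jaw": 0}
  ]
}}

```text
time: 2.4
ee_pos: [0.4431, 0.0444, 0.4223]
eef_rot: [1.0, 0.001, -0.001, 0.0]
ft_force: [-0.0, -1.0, -0.6]
width: 0.0005
grip_force: 0.0
```

```bash
python3 - <<'E'
from h import *
c=optics.camera("wrist"); np.savez("pics/w1.npz",**c); cv2.imwrite("pics/w1.png",c["img"][:,:,::-1]); print(np.round(c["pose"],3).tolist(),telemetry.read_state()["ee_pos"],proj(c,[.542,.0475,.178]))
E
```

```text
[[0.001, -0.965, -0.264, 0.515], [-1.0, -0.001, 0.001, 0.045], [-0.001, 0.264, -0.965, 0.583], [0.0, 0.0, 0.0, 1.0]] [0.4432319  0.0441813  0.42254555] [252.94781376  89.29761166]
```

View pics/w1.png

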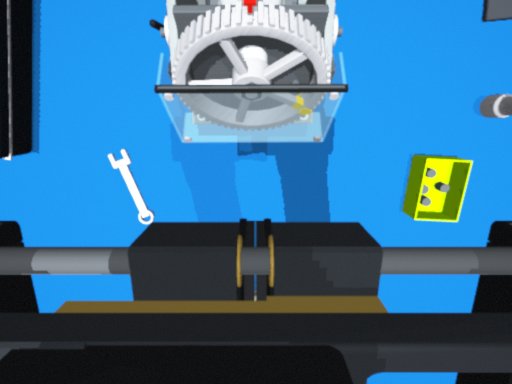

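The wrist view shows the trim from (155,88) to (347,88), the pointer tip at (250,10) and the mark at (302,104). Next I'll refine the hub with three views.

```bash
python3 - <<'E'
from h import *
t=dict(np.load("pics/top0.npz"));s=dict(np.load("pics/scene0.npz"));w=dict(np.load("pics/w1.npz"))
P=[]
for a,b,d in(((213,149.2),(278.1,206.5),(250,10.5)),((165.5,181),(326.9,208.1),(155.5,88.5)),((263.3,181.2),(245,186.5),(347,88.5))):
    p,e=tri(ray(t,*a),ray(s,*b),ray(w,*d));P.append(p);print(np.round(p,4),np.round(e,4),tri(ray(w,*d),ray(s,*b))[0])
c,sn=np.cos(.012),np.sin(.012);M=np.array([[c,-sn,0],[sn,c,0],[0,0,1]])
O=M@[-.819,0,.574];U=M@[.574,0,.819];L=M@[0,1,0]
print(P[0]-.1045*U+.008*O,(P[1]+P[2])/2-.02*U-.016*O)
h=np.array([.5425,.0475,.178])
for cc,x in((w,(302,104)),(t,(243.5,190.5))):
  m=onplane(ray(cc,*x),h-.008*O,O)-h; print(m@U,-m@L,np.degrees(np.arctan2(-m@L,m@U)))
print([proj(w,h+.1*(np.cos(a)*U-np.sin(a)*L)).round(1).tolist() for a in(-1.57,0,1.57)])
E
```

```text
[0.609  0.0481 0.2578] [0.0016 0.0019 0.0021] [0.61002561 0.04808534 0.25926342]
[0.5407 0.1675 0.1985] [0.0014 0.0003 0.0012] [0.5414189  0.16796767 0.19982736]
[ 0.5422 -0.07    0.1948] [0.0005 0.001  0.0007] [ 0.54202893 -0.06985261  0.19461962]
[0.54245239 0.04725526 0.17681051] [0.54310236 0.04877196 0.17107479]
-0.044275525017485905 0.07112319948416138 121.90303793499045
-0.04358953761039659 0.06922040736639398 122.19947883971209
[[176.7, 89.7], [251.6, 21.5], [329.4, 88.0]]
```

Scaled: 0.1725 m / 0.6 = 0.2875, 0.118 m / 0.6 = 0.1967.

Request:
{"fn": "jog_arm", "kwargs": {
  "rows": [
    {"pos": [0.0667, -0.0333, 0], "jaw": 0},
    {"pos": [0.1333, -0.0583, 0.0333], "jaw": 0},
    {"pos": [0.1967, -0.0792, 0.0833], "jaw": 0},
    {"pos": [0.1967, -0.0792, 0.1667], "jaw": 0},
    {"pos": [0.1967, -0.0792, 0.2333], "jaw": 0},
    {"pos": [0.1967, -0.0792, 0.275], "jaw": 0},
    {"pos": [0.1967, -0.0792, 0.2875], "jaw": 0},
    {"pos": [0.1967, -0.0792, 0.2875], "jaw": 0}
  ]
}}

```text
time: 3.25
ee_pos: [0.561, 0.0923, 0.2503]
eef_rot: [1.0, 0.001, -0.001, 0.0]
ft_force: [0.3, 0.2, 0.3]
width: 0.0006
grip_force: 0.0
```

```bash
python3 - <<'E'
from h import *
o=np.zeros((384,800,3),np.uint8)
c=optics.camera("wrist");o[:,:512]=c["img"][:,:,::-1]
t=optics.camera("top"); o[:288,512:]=cv2.resize(t["img"][100:220,155:275,::-1],(288,288),interpolation=2)
cv2.imwrite("pics/w2.png",o);print(telemetry.read_state()["ee_pos"])
E
```

```text
[0.56187063 0.09306818 0.2524886 ]
```

View pics/w2.png

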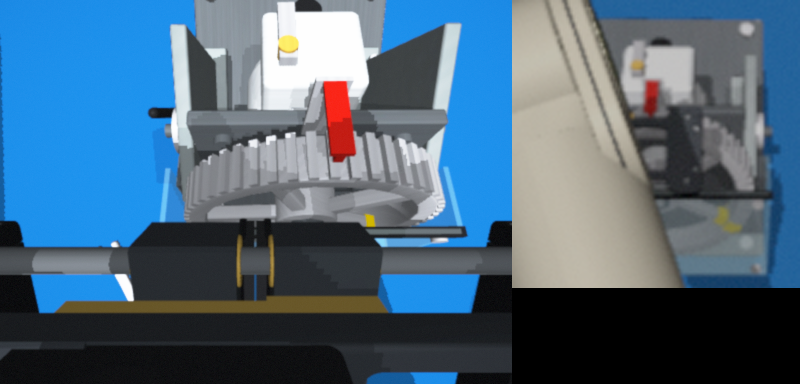

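The fingers are over the upper-left gap and clear of the pointer (tip at about 340,160) and the rim. Descending.

Scaled: 0.033 m / 0.6 = 0.055, 0.028 m / 0.6 = 0.0467.

Request:
{"fn": "jog_arm", "kwargs": {
  "rows": [
    {"pos": [0, 0, 0.0167], "jaw": 0},
    {"pos": [0, 0, 0.0333], "jaw": 0},
    {"pos": [0, 0, 0.0467], "jaw": 0},
    {"pos": [0, 0, 0.055], "jaw": 0},
    {"pos": [0, 0, 0.055], "jaw": 0}
  ]
}}

```text
time: 3.85
ee_pos: [0.5607, 0.0933, 0.217]
eef_rot: [1.0, 0.001, -0.001, 0.0]
ft_force: [-0.8, -0.1, 0.4]
width: 0.0005
grip_force: 0.0
```

Scaled: 0.03 m / 0.6 = 0.05, 0.025 m / 0.6 = 0.0417.

Request:
{"fn": "jog_arm", "kwargs": {
  "rows": [
    {"pos": [0, 0.0083, 0], "jaw": 0},
    {"pos": [0, 0.0167, 0], "jaw": 0},
    {"pos": [0, 0.025, 0], "jaw": 0},
    {"pos": [0, 0.0333, 0], "jaw": 0},
    {"pos": [0, 0.0417, 0], "jaw": 0},
    {"pos": [0, 0.05, 0], "jaw": 0},
    {"pos": [0, 0.05, 0], "jaw": 0}
  ]
}}

```text
time: 4.55
ee_pos: [0.5613, 0.0623, 0.2179]
eef_rot: [1.0, 0.001, 0.0, 0.0]
ft_force: [0.1, 0.6, -0.4]
width: 0.0006
grip_force: 0.0
```

```bash
cat > look.py <<'E'
from h import *
import sys
h=np.array([.5425,.0478,.178]);c,sn=np.cos(.012),np.sin(.012);M=np.array([[c,-sn,0],[sn,c,0],[0,0,1]])
O=M@[-.819,0,.574];U=M@[.574,0,.819];L=M@[0,1,0]
for n in("top","wrist","scene"):
    c=optics.camera(n);g=cv2.cvtColor(c["img"],cv2.COLOR_RGB2HSV)
    m=cv2.inRange(g,(22,110,70),(34,255,255));k,lab,st,ce=cv2.connectedComponentsWithStats(m)
    for i in range(1,k):
        if st[i,4]<4:continue
        q=onplane(ray(c,*ce[i]),h-.0*O,O)-h;rr=np.linalg.norm(q)
        if .06<rr<.12: print(n,ce[i].round(1),st[i,4],"r",rr.round(3),"ang",np.degrees(np.arctan2(-q@L,q@U)).round(1))
if len(sys.argv)>1:
    c=optics.camera(sys.argv[2]);cv2.imwrite(sys.argv[1],c["img"][:,:,::-1])
E
python3 look.py
```

```text
top [242.2 189.8] 12 r 0.073 ang 115.6
top [245.8 194.6] 9 r 0.091 ang 123.7
wrist [238.6 254.6] 8 r 0.1 ang -160.7
scene [262.6 195.8] 5 r 0.066 ang 63.8
```

```bash
python3 - <<'E'
from h import *
o=np.zeros((480,800,3),np.uint8)
c=optics.camera("wrist");o[:,:400]=cv2.resize(c["img"][140:270,200:308+0,::-1],(400,480),interpolation=2)
t=optics.camera("top"); o[:400,400:]=cv2.resize(t["img"][130:210,175:255,::-1],(400,400),interpolation=2)
cv2.imwrite("pics/w3.png",o)
E
```

```text
(no output)
```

View pics/w3.png

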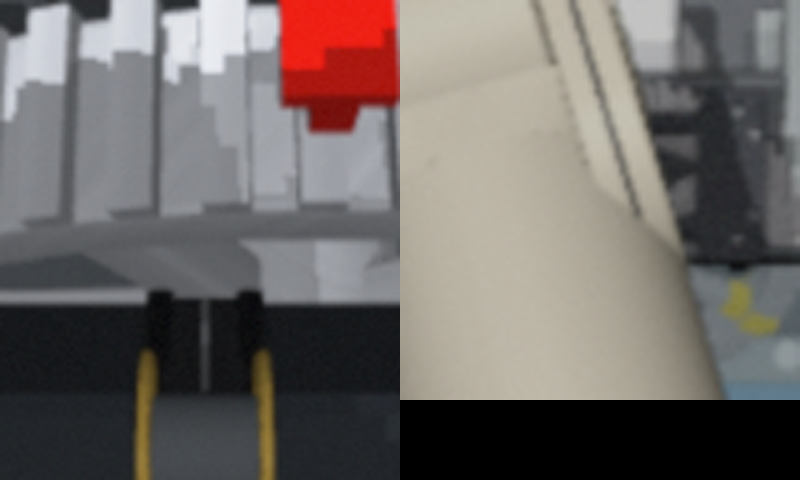

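```bash
python3 - <<'E'
from h import *
c=optics.camera("wrist");p=telemetry.read_state()["ee_pos"];print(c["fx"],p)
for dx in(-.0095,.0095):
  for dz in(-.022,.0,.02,.04): print(dx,dz,[proj(c,p+[dx,y,dz]).round(0).tolist() for y in(.015,-.015)])
h=np.array([.5425,.0478,.178]);O=np.array([-.819,0,.574]);U=np.array([.574,0,.819]);L=np.array([0,1,0])
for a in(-96,-24,48): print(a,[proj(c,h-.004*O+q*(np.cos(np.radians(a))*U-np.sin(np.radians(a))*L)).round(0).tolist() for q in(.03,.05,.08)])
b=optics.camera("scene");print(proj(b,p+[0,0,-.022]),proj(b,p))
o=np.zeros((600,800,3),np.uint8)
o[:500,:400]=cv2.resize(c["img"][150:250,210:290,::-1],(400,500),interpolation=2)
o[:,400:]=cv2.resize(b["img"][160:250,250:310,::-1],(400,600),interpolation=2)
cv2.imwrite("pics/w4.png",o)
E
```

```text
292.6887498597879 [0.56118967 0.06369253 0.21795228]
-0.0095 -0.022 [[233.0, 235.0], [277.0, 235.0]]
-0.0095 0.0 [[230.0, 250.0], [280.0, 250.0]]
-0.0095 0.02 [[227.0, 267.0], [283.0, 267.0]]
-0.0095 0.04 [[223.0, 289.0], [287.0, 289.0]]
0.0095 -0.022 [[233.0, 209.0], [278.0, 209.0]]
0.0095 0.0 [[230.0, 221.0], [281.0, 221.0]]
0.0095 0.02 [[227.0, 234.0], [284.0, 235.0]]
0.0095 0.04 [[222.0, 252.0], [288.0, 252.0]]
-96 [[237.0, 232.0], [211.0, 233.0], [173.0, 234.0]]
-24 [[261.0, 223.0], [248.0, 216.0], [223.0, 202.0]]
48 [[311.0, 226.0], [338.0, 221.0], [386.0, 213.0]]
[288.30528986 204.49660922] [288.75644543 200.55877699]
```

View pics/w4.png

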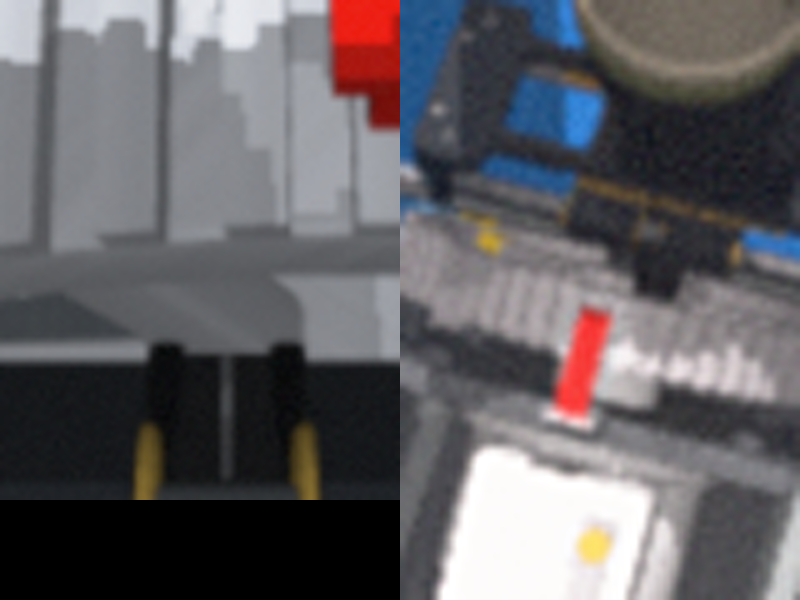

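The fingertips stand in front of the spoke (tip edge at wrist row ~219) and have not engaged: their back edge is nearer than assumed. I'll go back left, 9 mm further in, and push again.

Scaled: -0.03 m / 0.6 = -0.05, -0.02 m / 0.6 = -0.0333.

Request:
{"fn": "jog_arm", "kwargs": {
  "rows": [
    {"pos": [0, -0.0167, 0], "jaw": 0},
    {"pos": [0, -0.0333, 0], "jaw": 0},
    {"pos": [0, -0.05, 0], "jaw": 0},
    {"pos": [0.005, -0.05, 0], "jaw": 0},
    {"pos": [0.01, -0.05, 0], "jaw": 0},
    {"pos": [0.015, -0.05, 0], "jaw": 0},
    {"pos": [0.015, -0.05, 0], "jaw": 0}
  ]
}}

```text
time: 5.6
ee_pos: [0.5703, 0.093, 0.2177]
eef_rot: [1.0, 0.001, -0.0, -0.0]
ft_force: [-1.4, -0.6, -0.6]
width: 0.0007
grip_force: 0.5
```

Request:
{"fn": "jog_arm", "kwargs": {
  "rows": [
    {"pos": [0, 0.0083, 0], "jaw": 0},
    {"pos": [0, 0.0167, 0], "jaw": 0},
    {"pos": [0, 0.025, 0], "jaw": 0},
    {"pos": [0, 0.0333, 0], "jaw": 0},
    {"pos": [0, 0.0417, 0], "jaw": 0},
    {"pos": [0, 0.05, 0], "jaw": 0}
  ]
}}

```text
time: 6.2
ee_pos: [0.5709, 0.0651, 0.2192]
eef_rot: [1.0, 0.002, 0.002, -0.001]
ft_force: [1.0, 7.4, 5.6]
width: 0.0003
grip_force: 3.6
```

```bash
python3 look.py
```

```text
wrist [271.8 262.1] 30 r 0.09 ang 179.5
```

Scaled: 0.012 m / 0.6 = 0.02, 0.008 m / 0.6 = 0.0133.

```bash
cat > ang.py <<'E'
from h import *
import sys
h=np.array([.5425,.0478,.178]);c,sn=np.cos(.012),np.sin(.012);M=np.array([[c,-sn,0],[sn,c,0],[0,0,1]])
O=M@[-.819,0,.574];U=M@[.574,0,.819];L=M@[0,1,0]
def run(n,c):
    im=c["img"].astype(int);Y=(im[:,:,0]+im[:,:,1])/2-im[:,:,2]
    out=[]
    for a in range(-180,180,4):
        v=[]
        for q in(.082,.086,.09,.094,.098):
            u=proj(c,h+q*(np.cos(np.radians(a))*U-np.sin(np.radians(a))*L)).round().astype(int)
            if 0<=u[0]<512 and 0<=u[1]<384:
                x=im[u[1],u[0]]; v.append(min(x[0],x[1])-x[2])
        if v and max(v)>20: out.append((a,int(max(v))))
    print(n,out)
if __name__=="__main__":
    for n in("top","wrist","scene"): run(n,optics.camera(n))
    s=telemetry.read_state();print(s["time"],s["ee_pos"],s["ft_force"])
E
python3 - <<'E'
from ang import *
run("top0",dict(np.load("pics/top0.npz")));run("w1",dict(np.load("pics/w1.npz")))
E
python3 ang.py
```

```text
top0 [(120, 52), (124, 61), (128, 39)]
w1 [(120, 88), (124, 96), (128, 81)]
top []
wrist [(-180, 61), (-160, 53), (-156, 60)]
scene [(-160, 27), (144, 28), (148, 34)]
6.5 [0.5704257  0.06368752 0.21818729] [1.44329328 4.09647048 3.1259408 ]
```

Request:
{"fn": "jog_arm", "kwargs": {
  "rows": [
    {"pos": [0, 0.0067, 0], "jaw": 0},
    {"pos": [0, 0.0133, 0], "jaw": 0},
    {"pos": [0, 0.02, 0], "jaw": 0},
    {"pos": [0, 0.02, 0], "jaw": 0}
  ]
}}

```text
time: 6.9
ee_pos: [0.5703, 0.0515, 0.2179]
eef_rot: [1.0, 0.001, 0.0, -0.0]
ft_force: [1.3, 3.8, 2.2]
width: 0.0007
grip_force: 2.4
```

```bash
python3 ang.py
```

```text
top []
wrist [(-168, 22), (-164, 52), (172, 61)]
scene [(-168, 22)]
7.05 [0.5702761  0.05156459 0.21793804] [1.41013098 3.95275103 2.16073863]
```

```bash
python3 - <<'E'
from h import *
o=np.zeros((600,800,3),np.uint8)
c=optics.camera("wrist");o[:,:400]=cv2.resize(c["img"][130:280,206:306,::-1],(400,600),interpolation=2)
t=optics.camera("top"); o[:500,400:]=cv2.resize(t["img"][125:225,190:270,::-1],(400,500),interpolation=2)
cv2.imwrite("pics/w5.png",o)
E
```

```text
(no output)
```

View pics/w5.png

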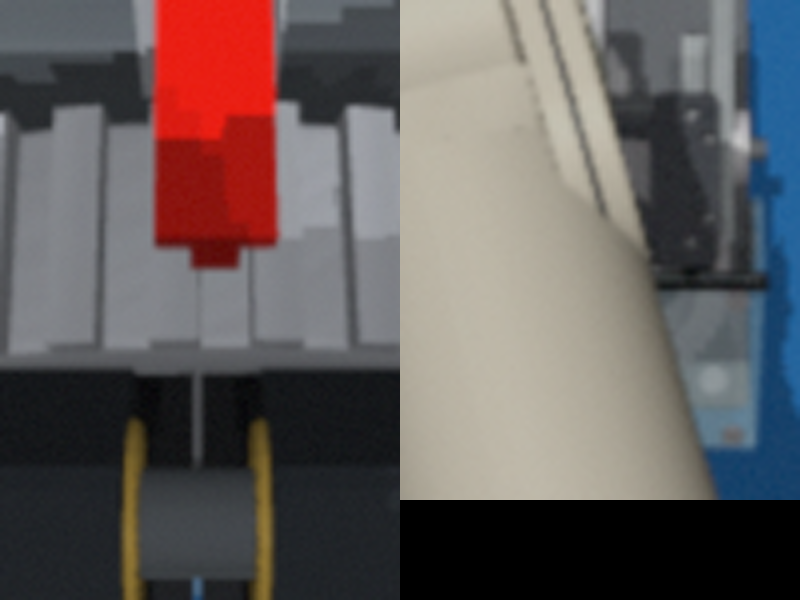

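The sprocket is turning: the mark has left its old place and is now hidden by the arm. The pointer, with its bottom at about row 196, stays clear of the gripper body. Continuing the stroke.

Scaled: 0.032 m / 0.6 = 0.0533, 0.028 m / 0.6 = 0.0467.

Request:
{"fn": "jog_arm", "kwargs": {
  "rows": [
    {"pos": [0, 0.0067, 0], "jaw": 0},
    {"pos": [0, 0.0133, 0], "jaw": 0},
    {"pos": [0, 0.02, 0], "jaw": 0},
    {"pos": [-0.0017, 0.0267, 0.0017], "jaw": 0},
    {"pos": [-0.0033, 0.0333, 0.005], "jaw": 0},
    {"pos": [-0.005, 0.04, 0.0067], "jaw": 0},
    {"pos": [-0.0067, 0.0467, 0.01], "jaw": 0},
    {"pos": [-0.0083, 0.0533, 0.0117], "jaw": 0},
    {"pos": [-0.0083, 0.0533, 0.0117], "jaw": 0}
  ]
}}

```text
time: 8.05
ee_pos: [0.5645, 0.0196, 0.2105]
eef_rot: [1.0, 0.002, -0.001, -0.0]
ft_force: [-1.6, 5.2, 1.7]
width: 0.0006
grip_force: 2.2
```

```bash
python3 ang.py
```

```text
top []
wrist [(148, 61), (152, 60), (172, 51)]
scene []
8.2 [0.56470949 0.01946636 0.21058906] [-1.78799938  3.75595338  1.72318448]
```

Scaled: -0.21 m / 0.6 = -0.35, -0.19 m / 0.6 = -0.3167.

Request:
{"fn": "jog_arm", "kwargs": {
  "rows": [
    {"pos": [0, -0.01, 0], "jaw": 0},
    {"pos": [0, -0.01, -0.0333], "jaw": 0},
    {"pos": [0, -0.01, -0.0833], "jaw": 0},
    {"pos": [0, -0.01, -0.1667], "jaw": 0},
    {"pos": [0, -0.0167, -0.25], "jaw": 0},
    {"pos": [-0.0667, -0.0408, -0.3167], "jaw": 0},
    {"pos": [-0.1333, -0.0408, -0.35], "jaw": 0},
    {"pos": [-0.2, -0.0408, -0.35], "jaw": 0},
    {"pos": [-0.2, -0.0408, -0.35], "jaw": 0},
    {"pos": [-0.2, -0.0408, -0.35], "jaw": 0}
  ]
}}

```text
time: 9.2
ee_pos: [0.445, 0.0428, 0.4214]
eef_rot: [1.0, 0.001, 0.001, 0.001]
ft_force: [0.4, 0.5, 0.1]
width: 0.0001
grip_force: 0.0
```

```bash
python3 ang.py
python3 - <<'E'
from h import *
c=optics.camera("wrist"); np.savez("pics/w6.npz",**c); t=c["img"][0:145,150:350,::-1];cv2.imwrite("pics/w6.png",cv2.resize(t,(800,580),interpolation=2))
E
```

```text
top []
wrist [(-168, 95), (-164, 107)]
scene []
9.35 [0.44597466 0.04300826 0.42015996] [-0.25296196  0.21506032  0.011648  ]
```

View pics/w6.png

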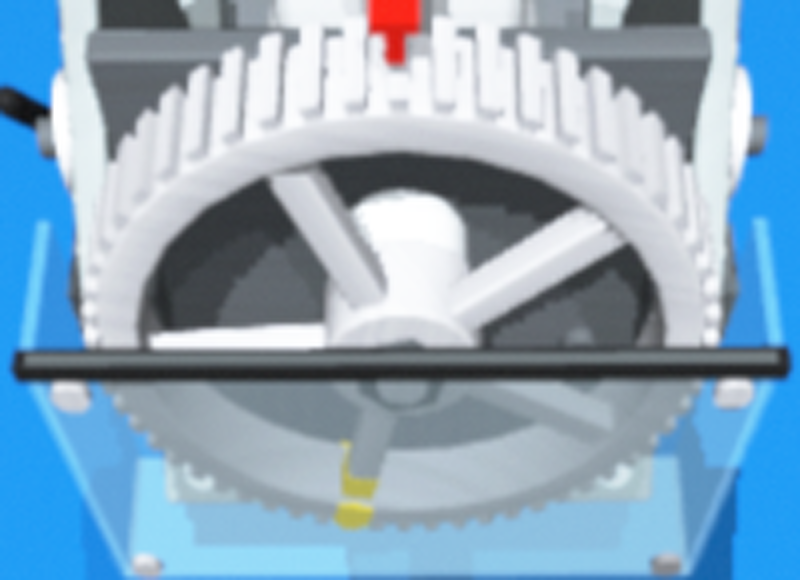

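The view shows the mark bottom-left at about 194° (crop 353,512) and spokes again at about -24°, 48° and -96°, so the stroke turned it exactly 72°. I'll repeat the same stroke.

Request:
{"fn": "jog_arm", "kwargs": {
  "rows": [
    {"pos": [0.0667, -0.0333, 0], "jaw": 0},
    {"pos": [0.1333, -0.0667, 0.05], "jaw": 0},
    {"pos": [0.2083, -0.085, 0.1], "jaw": 0},
    {"pos": [0.2083, -0.085, 0.1667], "jaw": 0},
    {"pos": [0.2083, -0.085, 0.2333], "jaw": 0},
    {"pos": [0.2083, -0.085, 0.275], "jaw": 0},
    {"pos": [0.2083, -0.085, 0.3], "jaw": 0},
    {"pos": [0.2083, -0.085, 0.32], "jaw": 0},
    {"pos": [0.2083, -0.085, 0.3392], "jaw": 0},
    {"pos": [0.2083, -0.085, 0.3392], "jaw": 0}
  ]
}}

```text
time: 10.4
ee_pos: [0.5699, 0.0946, 0.2166]
eef_rot: [1.0, 0.001, -0.001, 0.0]
ft_force: [-2.6, -1.2, -1.5]
width: 0.0006
grip_force: 1.6
```

Scaled: 0.044 m / 0.6 = 0.0733, 0.04 m / 0.6 = 0.0667.

Request:
{"fn": "jog_arm", "kwargs": {
  "rows": [
    {"pos": [0, 0.0067, 0], "jaw": 0},
    {"pos": [0, 0.0133, 0], "jaw": 0},
    {"pos": [0, 0.02, 0], "jaw": 0},
    {"pos": [0, 0.0267, 0], "jaw": 0},
    {"pos": [0, 0.0333, 0], "jaw": 0},
    {"pos": [0, 0.04, 0], "jaw": 0},
    {"pos": [0, 0.0467, 0], "jaw": 0},
    {"pos": [0, 0.0533, 0], "jaw": 0},
    {"pos": [0, 0.06, 0], "jaw": 0},
    {"pos": [0, 0.0667, 0], "jaw": 0},
    {"pos": [0, 0.0733, 0], "jaw": 0}
  ]
}}

```text
time: 11.5
ee_pos: [0.5718, 0.0531, 0.2198]
eef_rot: [1.0, 0.002, 0.003, -0.001]
ft_force: [0.6, 7.3, 3.2]
width: 0.0008
grip_force: 3.7
```

Request:
{"fn": "jog_arm", "kwargs": {
  "rows": [
    {"pos": [0, 0.0067, 0], "jaw": 0},
    {"pos": [0, 0.0133, 0], "jaw": 0},
    {"pos": [0, 0.02, 0], "jaw": 0},
    {"pos": [-0.0017, 0.0267, 0.0017], "jaw": 0},
    {"pos": [-0.0033, 0.0333, 0.005], "jaw": 0},
    {"pos": [-0.005, 0.04, 0.0067], "jaw": 0},
    {"pos": [-0.0067, 0.0467, 0.0083], "jaw": 0},
    {"pos": [-0.0083, 0.0533, 0.01], "jaw": 0},
    {"pos": [-0.0083, 0.0533, 0.01], "jaw": 0}
  ]
}}

```text
time: 12.4
ee_pos: [0.566, 0.02, 0.2128]
eef_rot: [1.0, 0.002, 0.001, -0.001]
ft_force: [-2.2, 5.3, 1.9]
width: 0.0005
grip_force: 2.2
```

Request:
{"fn": "jog_arm", "kwargs": {
  "rows": [
    {"pos": [0, -0.01, 0], "jaw": 0},
    {"pos": [0, -0.01, -0.0333], "jaw": 0},
    {"pos": [0, -0.01, -0.0833], "jaw": 0},
    {"pos": [0, -0.01, -0.1667], "jaw": 0},
    {"pos": [0, -0.0167, -0.25], "jaw": 0},
    {"pos": [-0.0667, -0.0408, -0.3167], "jaw": 0},
    {"pos": [-0.1333, -0.0408, -0.35], "jaw": 0},
    {"pos": [-0.2, -0.0408, -0.35], "jaw": 0},
    {"pos": [-0.2, -0.0408, -0.35], "jaw": 0},
    {"pos": [-0.2, -0.0408, -0.35], "jaw": 0}
  ]
}}

```text
time: 13.4
ee_pos: [0.4451, 0.0429, 0.4226]
eef_rot: [1.0, 0.001, 0.002, 0.001]
ft_force: [0.3, 0.0, -0.6]
width: 0.0004
grip_force: 0.0
```

```bash
python3 ang.py
```

```text
top []
wrist [(-100, 92), (-96, 94), (-80, 65)]
scene [(-100, 21), (-96, 24), (-92, 32), (-88, 24), (-84, 24), (-80, 24), (-76, 21), (-72, 21), (-68, 33), (-64, 33), (-60, 33), (-56, 33)]
13.55 [0.44596536 0.04281102 0.42108428] [ 0.53670247  0.2633247  -0.80390274]
```

Scaled: 0.204 m / 0.6 = 0.34, 0.192 m / 0.6 = 0.32.

Request:
{"fn": "jog_arm", "kwargs": {
  "rows": [
    {"pos": [0.0667, -0.0333, 0], "jaw": 0},
    {"pos": [0.1333, -0.0667, 0.05], "jaw": 0},
    {"pos": [0.2083, -0.085, 0.1], "jaw": 0},
    {"pos": [0.2083, -0.085, 0.1667], "jaw": 0},
    {"pos": [0.2083, -0.085, 0.2333], "jaw": 0},
    {"pos": [0.2083, -0.085, 0.275], "jaw": 0},
    {"pos": [0.2083, -0.085, 0.3], "jaw": 0},
    {"pos": [0.2083, -0.085, 0.32], "jaw": 0},
    {"pos": [0.2083, -0.085, 0.34], "jaw": 0},
    {"pos": [0.2083, -0.085, 0.34], "jaw": 0}
  ]
}}

```text
time: 14.55
ee_pos: [0.5697, 0.0941, 0.2164]
eef_rot: [1.0, 0.001, -0.001, 0.0]
ft_force: [-4.3, -1.9, -2.6]
width: 0.0006
grip_force: 2.2
```

Request:
{"fn": "jog_arm", "kwargs": {
  "rows": [
    {"pos": [0, 0.0067, 0], "jaw": 0},
    {"pos": [0, 0.0133, 0], "jaw": 0},
    {"pos": [0, 0.02, 0], "jaw": 0},
    {"pos": [0, 0.0267, 0], "jaw": 0},
    {"pos": [0, 0.0333, 0], "jaw": 0},
    {"pos": [0, 0.04, 0], "jaw": 0},
    {"pos": [0, 0.0467, 0], "jaw": 0},
    {"pos": [0, 0.0533, 0], "jaw": 0},
    {"pos": [0, 0.06, 0], "jaw": 0},
    {"pos": [0, 0.0667, 0], "jaw": 0},
    {"pos": [0, 0.0733, 0], "jaw": 0}
  ]
}}

```text
time: 15.65
ee_pos: [0.5721, 0.0527, 0.22]
eef_rot: [1.0, 0.002, 0.003, -0.002]
ft_force: [0.4, 5.6, 3.4]
width: 0.0005
grip_force: 3.6
```

Request:
{"fn": "jog_arm", "kwargs": {
  "rows": [
    {"pos": [0, 0.0067, 0], "jaw": 0},
    {"pos": [0, 0.0133, 0], "jaw": 0},
    {"pos": [0, 0.02, 0], "jaw": 0},
    {"pos": [-0.0017, 0.0267, 0.0017], "jaw": 0},
    {"pos": [-0.0033, 0.0333, 0.005], "jaw": 0},
    {"pos": [-0.005, 0.04, 0.0067], "jaw": 0},
    {"pos": [-0.0067, 0.0467, 0.0083], "jaw": 0},
    {"pos": [-0.0083, 0.0533, 0.01], "jaw": 0},
    {"pos": [-0.0083, 0.0533, 0.01], "jaw": 0}
  ]
}}

```text
time: 16.55
ee_pos: [0.5663, 0.0196, 0.2131]
eef_rot: [1.0, 0.002, 0.001, -0.001]
ft_force: [-1.4, 5.0, 3.3]
width: 0.0005
grip_force: 2.2
```

Request:
{"fn": "jog_arm", "kwargs": {
  "rows": [
    {"pos": [0, -0.01, 0], "jaw": 0},
    {"pos": [0, -0.01, -0.0333], "jaw": 0},
    {"pos": [0, -0.01, -0.0833], "jaw": 0},
    {"pos": [0, -0.01, -0.1667], "jaw": 0},
    {"pos": [0, -0.0167, -0.25], "jaw": 0},
    {"pos": [-0.0667, -0.0408, -0.3167], "jaw": 0},
    {"pos": [-0.1333, -0.0408, -0.35], "jaw": 0},
    {"pos": [-0.2, -0.0408, -0.35], "jaw": 0},
    {"pos": [-0.2, -0.0408, -0.35], "jaw": 0},
    {"pos": [-0.2, -0.0408, -0.35], "jaw": 0}
  ]
}}

```text
time: 17.55
ee_pos: [0.4452, 0.0425, 0.4228]
eef_rot: [1.0, 0.001, 0.002, 0.001]
ft_force: [-0.3, -0.0, 0.2]
width: 0.0007
grip_force: 0.0
```

```bash
python3 ang.py; python3 look.py
```

```text
top [(-28, 107)]
wrist [(-32, 49), (-28, 251), (-24, 252), (-20, 183)]
scene [(-32, 126), (-28, 135), (-24, 150), (-20, 71)]
17.7 [0.44599629 0.04232244 0.42111255] [ 1.06112518 -0.06314132 -0.00424111]
top [194.8 151.1] 41 r 0.111 ang -21.3
wrist [211.6  33.6] 513 r 0.098 ang -23.4
```

The rows are not in the units I measure in: shifts go in shares of 0.6 m and turns go in shares of 2 pi rad. I convert before sending: 0.204 m / 0.6 = 0.34, 0.192 m / 0.6 = 0.32.

Request:
{"fn": "jog_arm", "kwargs": {
  "rows": [
    {"pos": [0.0667, -0.0333, 0], "jaw": 0},
    {"pos": [0.1333, -0.0667, 0.05], "jaw": 0},
    {"pos": [0.2083, -0.085, 0.1], "jaw": 0},
    {"pos": [0.2083, -0.085, 0.1667], "jaw": 0},
    {"pos": [0.2083, -0.085, 0.2333], "jaw": 0},
    {"pos": [0.2083, -0.085, 0.275], "jaw": 0},
    {"pos": [0.2083, -0.085, 0.3], "jaw": 0},
    {"pos": [0.2083, -0.085, 0.32], "jaw": 0},
    {"pos": [0.2083, -0.085, 0.34], "jaw": 0},
    {"pos": [0.2083, -0.085, 0.34], "jaw": 0}
  ]
}}

```text
time: 18.85
ee_pos: [0.5699, 0.0938, 0.2166]
eef_rot: [1.0, 0.001, -0.0, 0.0]
ft_force: [-1.1, -0.3, -0.2]
width: 0.0005
grip_force: 0.1
```

Request:
{"fn": "jog_arm", "kwargs": {
  "rows": [
    {"pos": [0, 0.0067, 0], "jaw": 0},
    {"pos": [0, 0.0133, 0], "jaw": 0},
    {"pos": [0, 0.02, 0], "jaw": 0},
    {"pos": [0, 0.0267, 0], "jaw": 0},
    {"pos": [0, 0.03, 0], "jaw": 0},
    {"pos": [0, 0.03, 0], "jaw": 0}
  ]
}}

```text
time: 19.45
ee_pos: [0.5711, 0.0775, 0.2196]
eef_rot: [1.0, 0.002, 0.002, -0.001]
ft_force: [-0.3, 5.4, 2.2]
width: 0.0001
grip_force: 2.4
```

```bash
cat > fin.py <<'E'
from h import *
h=np.array([.5425,.0478,.178]);L=np.array([-.012,1,0])
for n in("scene","wrist","top"):
    c=optics.camera(n);g=cv2.cvtColor(c["img"],cv2.COLOR_RGB2HSV)
    y=cv2.inRange(g,(22,120,70),(34,255,255));rd=cv2.inRange(g,(0,170,90),(6,255,255))
    k,lab,st,ce=cv2.connectedComponentsWithStats(y)
    print(n,"yellow",[(ce[i].round(1).tolist(),st[i].tolist()) for i in range(1,k) if st[i,4]>4 and np.linalg.norm(ce[i]-proj(c,h+[.06,0,.07]))<90])
    p=np.array([.609,.048,.2585]);print("   tip proj",proj(c,p).round(1))
E
python3 fin.py
```

```text
scene yellow [([286.8, 210.3], [284, 205, 7, 12, 58]), ([278.5, 241.5], [277, 240, 4, 4, 12])]
   tip proj [278.8 206.4]
wrist yellow [([270.8, 190.9], [256, 156, 33, 72, 2016]), ([271.2, 243.7], [269, 238, 5, 14, 29]), ([271.6, 256.2], [270, 252, 4, 9, 18]), ([272.2, 265.6], [271, 265, 3, 2, 5])]
   tip proj [323.6 191.2]
top yellow []
   tip proj [213.  148.4]
```

Scaled: 0.006 m / 0.6 = 0.01, 0.004 m / 0.6 = 0.0067.

```bash
cat >> fin.py <<'E'
    O=np.array([-.819,0,.574]);U=np.array([.574,0,.819])
    for a in(-12,-8,-4,0,4):
        q=np.radians(a);print("   ",a,[proj(c,h+rr*(np.cos(q)*U-np.sin(q)*L)-d*O).round(1).tolist() for rr,d in((.1,.0),(.1,.014),(.1,.028))])
E
```

Request:
{"fn": "jog_arm", "kwargs": {
  "rows": [
    {"pos": [0, 0.0033, 0], "jaw": 0},
    {"pos": [0, 0.0067, 0], "jaw": 0},
    {"pos": [0, 0.01, 0], "jaw": 0},
    {"pos": [0, 0.01, 0], "jaw": 0}
  ]
}}

```text
time: 20.0
ee_pos: [0.5711, 0.0713, 0.2193]
eef_rot: [1.0, 0.002, 0.002, -0.001]
ft_force: [-0.2, 5.7, 4.2]
width: 0.0007
grip_force: 2.7
```

```bash
python3 fin.py
```

```text
scene yellow [([283.6, 209.1], [281, 204, 7, 12, 56]), ([278.5, 241.5], [277, 240, 4, 4, 12])]
   tip proj [278.8 206.4]
    -12 [[287.5, 205.2], [286.1, 210.4], [284.7, 215.5]]
    -8 [[284.9, 204.6], [283.5, 209.7], [282.2, 214.8]]
    -4 [[282.3, 203.9], [281.0, 209.0], [279.6, 214.2]]
    0 [[279.8, 203.2], [278.4, 208.4], [277.0, 213.5]]
    4 [[277.2, 202.5], [275.8, 207.7], [274.5, 212.8]]
wrist yellow [([277.9, 189.9], [262, 156, 33, 72, 2061]), ([239.0, 242.1], [237, 236, 5, 11, 33]), ([270.4, 243.3], [269, 236, 4, 16, 31]), ([271.6, 255.0], [270, 253, 4, 6, 10]), ([271.7, 275.6], [269, 271, 5, 11, 25])]
   tip proj [309.6 191.4]
    -12 [[261.6, 214.1], [261.5, 184.6], [261.4, 157.1]]
    -8 [[277.3, 213.2], [276.7, 183.5], [276.0, 155.9]]
    -4 [[293.4, 212.7], [292.1, 182.8], [291.0, 155.0]]
    0 [[309.5, 212.4], [307.7, 182.5], [305.9, 154.7]]
    4 [[325.4, 212.5], [323.0, 182.6], [320.8, 154.8]]
top yellow []
   tip proj [213.  148.4]
    -12 [[204.0, 152.9], [204.4, 148.7], [204.9, 144.5]]
    -8 [[206.9, 152.5], [207.4, 148.3], [207.8, 144.2]]
    -4 [[210.0, 152.3], [210.4, 148.1], [210.8, 143.9]]
    0 [[213.0, 152.2], [213.4, 148.0], [213.7, 143.9]]
    4 [[216.1, 152.3], [216.4, 148.1], [216.8, 143.9]]
```

Request:
{"fn": "jog_arm", "kwargs": {
  "rows": [
    {"pos": [0, 0.0033, 0], "jaw": 0},
    {"pos": [0, 0.0067, 0], "jaw": 0},
    {"pos": [0, 0.01, 0], "jaw": 0},
    {"pos": [0, 0.0125, 0], "jaw": 0},
    {"pos": [0, 0.0125, 0], "jaw": 0}
  ]
}}

```text
time: 20.65
ee_pos: [0.5714, 0.0639, 0.2195]
eef_rot: [1.0, 0.002, 0.002, -0.001]
ft_force: [1.4, 5.2, 4.2]
width: 0.0005
grip_force: 2.7
```

```bash
python3 fin.py | grep -v "  -12\|  -8"
```

```text
scene yellow [([280.1, 204.0], [278, 203, 5, 3, 13]), ([278.5, 241.5], [277, 240, 4, 4, 12])]
   tip proj [278.8 206.4]
    -4 [[282.3, 203.9], [281.0, 209.0], [279.6, 214.2]]
    0 [[279.8, 203.2], [278.4, 208.4], [277.0, 213.5]]
    4 [[277.2, 202.5], [275.8, 207.7], [274.5, 212.8]]
wrist yellow [([288.2, 205.6], [272, 158, 34, 64, 914]), ([239.4, 242.0], [237, 236, 5, 11, 30]), ([270.8, 244.0], [269, 237, 5, 16, 34]), ([238.0, 251.1], [237, 249, 4, 5, 8]), ([272.2, 256.8], [271, 256, 3, 3, 5]), ([271.2, 276.0], [269, 265, 5, 22, 40])]
   tip proj [292.1 191.8]
    -4 [[276.2, 213.1], [275.5, 183.3], [275.0, 155.5]]
    0 [[292.2, 212.8], [291.0, 182.9], [289.9, 155.2]]
    4 [[308.1, 212.8], [306.4, 183.0], [304.7, 155.3]]
top yellow []
   tip proj [213.  148.4]
    -4 [[210.0, 152.3], [210.4, 148.1], [210.8, 143.9]]
    0 [[213.0, 152.2], [213.4, 148.0], [213.7, 143.9]]
    4 [[216.1, 152.3], [216.4, 148.1], [216.8, 143.9]]
```

Scaled: -0.2 m / 0.6 = -0.3333, -0.19 m / 0.6 = -0.3167.

Request:
{"fn": "jog_arm", "kwargs": {
  "rows": [
    {"pos": [0, -0.0067, 0], "jaw": 0},
    {"pos": [0, -0.0133, 0], "jaw": 0},
    {"pos": [0, -0.0133, -0.0333], "jaw": 0},
    {"pos": [0, -0.0133, -0.0833], "jaw": 0},
    {"pos": [0, -0.0133, -0.1667], "jaw": 0},
    {"pos": [0, -0.0133, -0.25], "jaw": 0},
    {"pos": [-0.0667, 0.025, -0.3167], "jaw": 0},
    {"pos": [-0.1333, 0.0317, -0.3333], "jaw": 0},
    {"pos": [-0.2083, 0.0317, -0.3333], "jaw": 0},
    {"pos": [-0.2083, 0.0317, -0.3333], "jaw": 0},
    {"pos": [-0.2083, 0.0317, -0.3333], "jaw": 0}
  ]
}}

```text
time: 21.9
ee_pos: [0.4447, 0.0427, 0.4183]
eef_rot: [1.0, 0.001, 0.001, 0.001]
ft_force: [0.4, -0.3, -0.4]
width: 0.0005
grip_force: 0.0
```

```bash
python3 fin.py | grep -v "  -12\|  -8"; python3 - <<'E'
from h import *
c=optics.camera("wrist");cv2.imwrite("pics/w9.png",cv2.resize(c["img"][0:145,150:350,::-1],(800,580),interpolation=2))
E
```

```text
scene yellow [([279.8, 204.3], [278, 203, 5, 4, 15]), ([278.5, 241.4], [277, 240, 4, 4, 11])]
   tip proj [278.8 206.4]
    -4 [[282.3, 203.9], [281.0, 209.0], [279.6, 214.2]]
    0 [[279.8, 203.2], [278.4, 208.4], [277.0, 213.5]]
    4 [[277.2, 202.5], [275.8, 207.7], [274.5, 212.8]]
wrist yellow [([249.1, 27.2], [242, 5, 15, 41, 465])]
   tip proj [249.8  13.4]
    -4 [[242.8, 23.7], [243.1, 13.2], [243.3, 3.0]]
    0 [[250.0, 23.4], [250.1, 12.9], [250.2, 2.7]]
    4 [[257.1, 23.5], [257.1, 13.0], [257.1, 2.8]]
top yellow [([213.4, 149.5], [211, 146, 6, 7, 20])]
   tip proj [213.  148.4]
    -4 [[210.0, 152.3], [210.4, 148.1], [210.8, 143.9]]
    0 [[213.0, 152.2], [213.4, 148.0], [213.7, 143.9]]
    4 [[216.1, 152.3], [216.4, 148.1], [216.8, 143.9]]
```

View pics/w9.png

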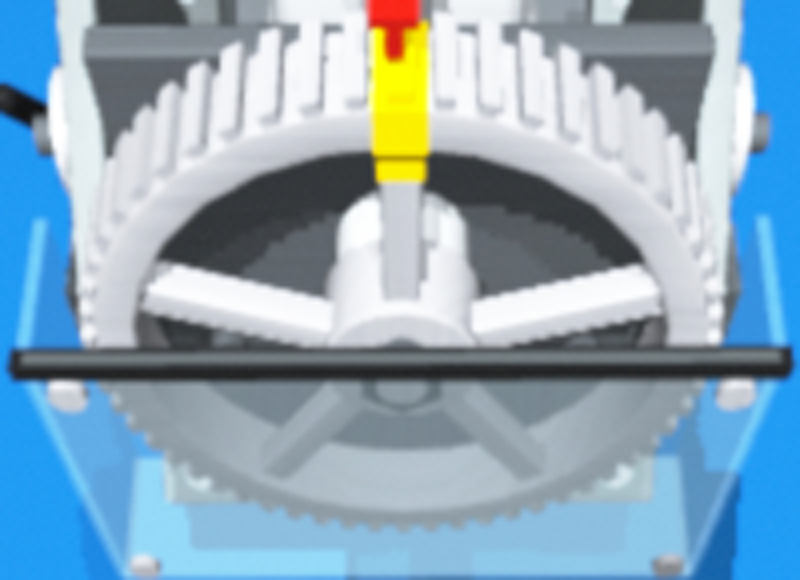

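The yellow mark, centred at crop column ~400, stands under the pointer tip at column ~395. That is within about 1°, and the hand is clear. Handing in.

```bash
python3 -c "
from bench import r, optics, telemetry
print(r.close_job())"
```

```text
the job is handed in; nothing more can be done
None
```

I pushed the sprocket clockwise by its spokes until the yellow mark stood under the red pointer, within about 1° by the cameras; the hand is clear, the bin, injector and spanner were not approached, and the job is handed in (no verdict was returned).

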